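Refit the bowl of the air filter

ROBOT

A 7-joint arm with a two-finger parallel gripper is mounted at the origin on the work surface; the furniture and walls round the work are solid. World frame = base frame: x ahead of the robot, y to its left, z up, the work surface at z = 0. Lengths are in mm, angles in rad, forces in N, time in s.
With the tool pointing down it reaches from about 400 to 875 mm from the base axis. Payload 4.4 kg.
Tool frame: the origin (TCP) lies at the very end of the fingers, on their centre line; the grasp point (between the pads) lies 19 mm behind it; z points along the fingers, y is the line along which they close (so a half turn about z gives the same grasp; the last joint's range is limited). The gripper opens to 85 mm and grips with 20 to 120 N. Pads are 22 mm wide; open, the fingers measure 114 mm over their backs; the gripper's body (76 mm by 85 mm) begins 54 mm behind the grasp point. The pads swing forward as they close: fully open they stand 13 mm farther back than shut.
Start: joints at [1.078, 0.628, 0.038, 1.517, -0.027, 0.996, -0.02], TCP at [269.102, -591.694, 231.313] pointing down, gripper open.
Joint ranges: [-3.06, 3.06], [-0.37, 2.12], [-1.25, 1.32], [0.18, 2.47], [-1.1, 4.24], [0.23, 1.98], [-2.94, 2.94]. Speed limits (rad/s): [2.57, 2.57, 3.14, 3.14, 3.14, 3.14, 3.14].

INTERFACE

Orientations are given as [roll, pitch, yaw] about the fixed x, y, z axes, in that order (R = Rz(yaw) Ry(pitch) Rx(roll)).
In Python, from cell import monitor, viewer, workorder gives the robot as it stands.
- The arm moves only by the tool arm_command, never from a script. Its argument "series" is one flat list of numbers, 5 for each row, row after row: the opening in per cent of the stroke, from 0 (shut) to 100 (fully open), then the shift along the tool's x, y, z in cm, then the turn about the tool's z in degrees. In form: [claw, x, y, z, roll, claw, x, y, z, roll, ...]. A call has exactly 5 rows; each row is the pose to reach, as a shift and turn from the pose commanded when the call began, along the tool's axes at that moment; what a row does not reach only later rows make up. A row lasts 1/12 s, in which the tool goes at most 41.7 mm and 7.16 degrees, less where a joint would pass 70% of its speed; a pose out of reach is approached as far as the arm can. A call with a gripper value outside its range is refused whole. The fingers move at their own pace and stop on an object; the grip force is fixed at half the most. Time passes only in rows, so rows that repeat a pose let the fingers close, or fill a call up. It gives the time, the measured TCP pose, the force, the opening and the grip force at its end, in the units of the state.
- monitor.read_state(): the state, without advancing time (a new reading comes with each control period).
- viewer.get_image(name): name is "scene" or "side" or "wrist"; returns (picture, depth): 420x560x3 uint8, red, green, blue; 420x560 float32, mm along the optical axis (not along the pixel's ray), 0 where there is no reading.
- viewer.camera_model(name): a dict with "mtx" (3x3 intrinsics, pixels), "R" (3x3) and "t" (3): a world point X has camera coordinates R X + t. Camera axes: x right, y down, z forward; pixel columns grow to the right and rows downward; lengths in mm; the calibration is good to about 2 mm. A picture is of the moment at which its call begins: read the wrist's pose just before it. camera_model takes no time and is no camera call; for the wrist camera it gives the pose at the moment of the call.
- workorder.finish_job(): hands the job in; it is judged then, once.
The state is a dict: "clock": time; "qpos": joint angles; "qd": joint speeds; "tau": joint torques, N m; "eef_pos": TCP position; "tool_rot": TCP orientation; "force": force on the tool from outside, world axes, zero at the start; "torque": the same for the moment, N m; "width": finger opening in mm; "gripper_force": force on a finger pad.
Only numpy, scipy, OpenCV 4.12 (cv2) and the standard library are available. Lean on these libraries where they do the work, as an engineer would, in place of code of your own. Each camera call takes 0.05 s, during which the arm holds its last target. There are 200 camera calls.

TASK

The cleaned compressed-air filter of the screen blow-off gun stands head-down on its service stand with the new element in place. Put its metal bowl back on: set it mouth down over the element, feel for the slots until the three lugs drop in, press it down against the spring and turn it clockwise (seen from above) to its stop, then let it come back up so that it stays locked in its notches when you let go. Work gently, without forcing the bowl or the head, and leave the ink pot, tape roll and cup where they stand.

Things in the scene. Friction and masses are not known exactly. Their poses are not given: they have to be found in the camera images.
- bowl: Aluminium air-filter bowl, 98 mm tall, 0.15 to 0.25 kg, loose, standing mouth down on the table. Open round spigot 44 mm across (bore 36 mm, 50 mm deep, lower edge chamfered), shoulder ring 53 mm across at 22.5 to 28.5 mm height, 44 mm round body, hexagon near the top, small brass drain nut on top. Origin: centre of the open rim (underside); z up through the bowl.
- bowl_hex (a point): Centre of the bowl's hexagon, 71 mm above the rim: 28 mm tall (57 to 85 mm), 44 mm across the flats, 51 mm over the corners; the drain nut above it is 15 mm wide, 13 mm tall. Lift and turn the bowl by it; the body below is no wider than 44 mm down to the shoulder. Axes as the bowl's: flats face 0, 60, 120... degrees from x (fingers closing along x grip two flats).
- bowl_lug (a point): Outer face of one of the bowl's three bayonet lugs, 27.3 mm from the axis, 8.5 mm above the rim. The lugs lie at 0, 120 and 240 degrees from the bowl's x axis; each is 9 mm wide (+-0.18 rad) and 5 mm tall, 6 to 11 mm above the rim. Axes as the bowl's.
- filter_stand: Wooden board 150x112x18 mm, fixed, carrying the grey filter head: 54 mm square, collar 68 mm across on top; brass hose tail 61 mm out on its +y side, plug 35 mm out on -y, 44 mm high. Origin under the board's centre, z up, the head's axis. The head is tight, but set at an unknown angle: hose tail and slots point up to 0.5 rad either side of the stand's +y, NOT in its measured pose.
- mouth (a point): Centre of the head's open top, level with the collar's face, 88 mm above the table; axes as the stand's. Bore 46.6 mm, with three lug slots 120 degrees apart, one above the hose tail, closed to anticlockwise, each leaving a lug 0.04 rad of play either side. The filter element, 26 mm across, stands 16 mm out of it. With the lugs lying on the collar the bowl's rim is 6 mm below this point.
- press_level (a point): On the head's axis, 20.5 mm below the mouth; axes as the stand's. Bring the bowl's rim here to turn it: the lugs pass under the collar only with the rim over 19 mm below the mouth, and the bowl's shoulder meets the collar hard at 22.5 mm. A spring plate resists from 7.5 mm below the mouth on, with 3 N, rising 0.5 N per mm to about 10 N.
- lock_level (a point): On the head's axis, 15.5 mm below the mouth; axes as the stand's. Here the spring holds the bowl's rim once locked. From slots to locking notches is 0.75 rad clockwise seen from above, with a hard stop some 0.055 rad beyond; let up there, the lugs rise into the notches. Lugs in the slots but not turned, the spring lifts the rim to 7.5 mm below the mouth.
- ink_pot: Small ink pot with screw lid, 58 mm across, 64 mm tall, loose bystander; origin under its centre.
- tape_roll: Roll of masking tape lying flat, 92 mm across, 24 mm tall, loose bystander; origin under its centre.
- cup: Clear plastic cup, 82 mm across, 95 mm tall, loose bystander; origin under its centre.

How it is judged (in metres and radians):
On the way:
1. the bowl stands upright in the head with its lugs in the slots (rim more than 10 mm below the mouth) (z of bowl in the frame of mouth below -0.01 m and horizontal distance between bowl and mouth below 0.005 m and angle between bowl's own z axis and vertical below 0.15 rad), for 0.05 s.
At the end, for the whole second after the job is handed in: The bowl is locked: upright within 0.08 rad and within 4 mm of the head's axis, its rim held by the spring 13.5 to 17.2 mm below the mouth (lugs up in their notches; unturned it would spring up to 7.5 mm, half turned it would stay at 19 mm), released and at rest (z of bowl in the frame of mouth between -0.0172 and -0.0135 m and horizontal distance between bowl and mouth below 0.004 m and angle between bowl's own z axis and vertical below 0.08 rad and linear speed of bowl below 0.01 m/s and angular speed of bowl below 0.1 rad/s); the robot touches nothing.
It fails at once if the bowl is forced against the head with more than 60 N (contact force between bowl and filter_stand above 60 N).
It fails at once if the robot itself presses on the stand or head with more than 15 N (contact force between any of the arm, the fingers and filter_stand above 15 N).
It fails at once if a bystander is pushed more than 20 mm or tipped (distance of any of ink_pot, tape_roll, cup from where it was at the start of the episode above 0.02 m or angle between any of ink_pot, tape_roll, cup's own z axis and vertical above 0.4 rad).
It fails at once if the bowl is knocked over or dropped on its side (angle between bowl's own z axis and vertical above 0.7 rad).
It also fails if it takes over 72 s, if anything falls off the work surface, if the arm or the gripper's body presses on something with over 40 N, if the wrist force passes 120 N, or if a joint passes its speed limit or range.

## Working session

There is one attempt and no reset: what is moved stays moved. The work goes in short steps, Python scripts to look and compute and a tool call to move; the robot and the scene stay as the last step left them, time stands still between calls to the robot, and variables do not carry over. Pictures are saved under pics/ and viewed, at most 13 in all, crops included, and the job is handed in when it is done.

Besides the shell and the picture viewer there is one more tool, called after "Request:" as name(argument=value, ...), one argument or row to a line, values as JSON. arm_command: Moves the arm, as the interface text tells. Its arguments: {"type":"object","properties":{"series":{"type":"array","items":{"type":"number"}}},"required":["series"]}

```bash
mkdir -p pics; ls; cat > h.py <<'E'
import numpy as np, cv2
from cell import monitor, viewer, workorder
def grab(n,f):
    m=viewer.camera_model(n); p,d=viewer.get_image(n); cv2.imwrite(f'pics/{f}.png',p[:,:,::-1]); np.savez(f'pics/{f}.npz',p=p,d=d,**m); return p,d,m
def load(f):
    z=np.load(f'pics/{f}.npz'); return z['p'],z['d'],z
def world(d,m):
    h,w=d.shape; u,v=np.meshgrid(np.arange(w),np.arange(h)); K=m['mtx']
    c=np.stack([(u-K[0,2])/K[0,0]*d,(v-K[1,2])/K[1,1]*d,d],-1)
    return (c-m['t'])@m['R']
E
python3 - <<'E'
from h import *
for n in ['scene','side','wrist']: 
    p,d,m=grab(n,n+'0'); print(n,m['mtx'][0,0],-m['R'].T@m['t'],m['R'][2])
s=monitor.read_state(); print(s)
a=[cv2.imread(f'pics/{n}0.png') for n in ['scene','side']]
E
```

```text
pics
scene 505.3292758232682 [104.41152848 543.81304288 862.43930947] [ 0.4701029  -0.53785378 -0.69979752]
side 464.3913253083444 [215.41795197 671.45223003 681.10721886] [ 0.37293299 -0.70826172 -0.59940497]
wrist 297.4104954828411 [ 344.45857572 -557.56160089  373.02551969] [-0.29508717 -0.1314803  -0.94638073]
{'clock': 0.15, 'qpos': array([ 1.07816619,  0.62911522,  0.0384412 ,  1.51813762, -0.02701457,
        0.99630846, -0.02000718]), 'qd': array([-1.90502805e-04, -1.98338168e-03,  1.15566198e-03, -3.55231001e-03,
       -3.82674611e-04,  9.36023581e-05,  1.05436458e-03]), 'tau': array([ 1.91381005e-03, -5.63800764e+01,  1.22780062e+00, -1.93654311e+01,
        1.10877649e-02,  7.38419476e-03, -3.28633394e-05]), 'eef_pos': array([ 268.9322561 , -591.23308796,  230.61237754]), 'tool_rot': array([-3.14014121e+00, -1.04703009e-05,  4.26820856e-01]), 'force': array([0.64897486, 0.1459997 , 0.31394593]), 'torque': array([ 0.02063486, -0.04180389,  0.00882337]), 'gripper_force': 0.0, 'width': 85.80940990321221}
```

View pics/scene0.png

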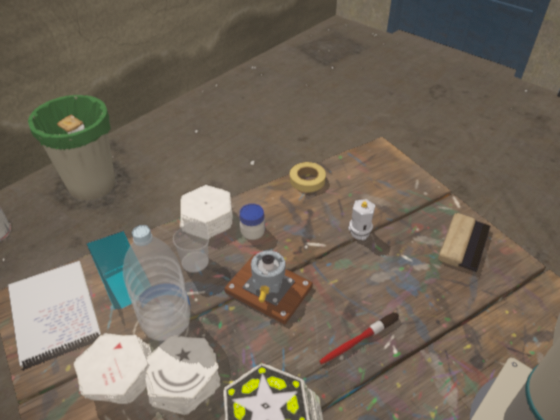

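View pics/wrist0.png

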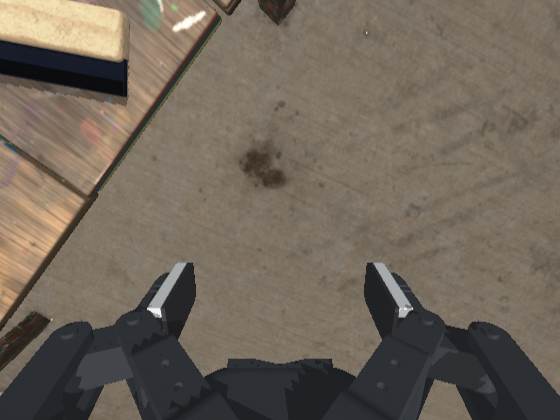

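The scene view shows the bowl at pixel (363,218), the filter head at (267,270) with its brass hose tail near (263,294), the pot at (252,220), the tape at (308,177) and the cup at (190,248). The wrist view shows only the table edge and the floor.

```bash
python3 - <<'E'
from h import *
for n,_ in [('scene0',0),('side0',0)]:
    p,d,m=load(n); W=world(d,m); 
    if n=='scene0':
        for u,v in [(364,203),(364,209),(363,235),(267,258),(252,212),(308,168),(190,235),(263,293),(245,285),(290,310)]: print((u,v),W[v,u].round(1))
    x,y,z=W[...,0],W[...,1],W[...,2]; ok=d>0
    c=[0,0]
    if n=='scene0': B=W[209,364]; H=W[275,255]; print('H',H)
    b=ok&(np.hypot(x-B[0],y-B[1])<70)
    for lo,hi in [(93,105),(80,92),(60,80),(20,28)]:
        q=W[b&(z>lo)&(z<hi)]; print('bowl',n,lo,len(q),q.mean(0).round(1) if len(q) else '',np.median(q,0).round(1),q.min(0).round(1),q.max(0).round(1))
    b=ok&(np.hypot(x-W[258,267][0] if n=='scene0' else x-HH[0],y-(W[258,267][1] if n=='scene0' else HH[1]))<80)
    if n=='scene0': HH=W[258,267].copy()
    for lo,hi in [(95,112),(85,91),(30,60),(15,21)]:
        q=W[b&(z>lo)&(z<hi)]; print('head',n,lo,len(q),q.mean(0).round(1),q.min(0).round(1),q.max(0).round(1))
p,d,m=load('scene0')
c=cv2.resize(p[230:330,215:320],None,fx=5,fy=5,interpolation=cv2.INTER_CUBIC)
e=cv2.resize(p[190:245,340:390],None,fx=5,fy=5,interpolation=cv2.INTER_CUBIC)
o=np.zeros((500,775,3),np.uint8);o[:,:525]=c;o[:275,525:]=e;cv2.imwrite('pics/c1.png',o[:,:,::-1])
E
```

```text
(364, 203) [ 500.7 -182.5   96.2]
(364, 209) [ 494.7 -175.9   86.5]
(363, 235) [ 483.7 -170.5   14.5]
(267, 258) [549.3  80.2 104.4]
(252, 212) [692.5 -24.4  60.3]
(308, 168) [ 727.5 -270.3   17.5]
(190, 235) [750.7 110.9  51.7]
(263, 293) [525.6 119.2  51.3]
(245, 285) [580.9 115.   24.8]
(290, 310) [474.8  96.2  17.1]
H [552.03634756 112.6922567   79.69281247]
bowl scene0 93 21 [ 500.6 -182.5   97.1] [ 500.7 -182.5   96.9] [ 494.3 -188.3   93.1] [ 505.4 -177.9  100.3]
bowl scene0 80 246 [ 498.5 -179.3   86.8] [ 496.7 -177.6   87.1] [ 475.  -209.4   80.4] [ 524.8 -158.9   91.8]
bowl scene0 60 135 [ 492.7 -168.6   70. ] [ 490.1 -165.1   70.7] [ 475.6 -204.7   60.1] [ 516.5 -157.4   79.9]
bowl scene0 20 44 [ 493.3 -168.9   25.7] [ 487.4 -166.7   26.2] [ 475.4 -200.4   20.2] [ 526.  -157.5   28. ]
head scene0 95 113 [548.1  79.4 101.8] [536.1  66.4  95.2] [561.4  90.5 107.7]
head scene0 85 372 [547.5  80.4  88.2] [515.8  45.   85. ] [583.1 112.7  91. ]
head scene0 30 283 [530.9 105.2  47.2] [514.2  65.4  30.5] [567.5 133.   59.9]
head scene0 15 1451 [535.5  90.   18.5] [471.5  16.4  15. ] [626.8 143.1  21. ]
bowl side0 93 16 [ 499.9 -181.7   96.2] [ 499.6 -181.9   96.4] [ 495.5 -189.    93.5] [ 505.7 -176.6   98.5]
bowl side0 80 189 [ 497.7 -176.3   85.9] [ 496.3 -175.    86.2] [ 476.1 -205.5   80.2] [ 523.6 -157.8   91.9]
bowl side0 60 147 [ 494.3 -166.1   69.6] [ 492.5 -162.8   69.5] [ 474.7 -189.    60.3] [ 526.2 -155.1   79.8]
bowl side0 20 67 [ 495.8 -166.9   25.7] [ 493.9 -163.7   26.3] [ 474.2 -201.6   20.3] [ 524.2 -156.3   28. ]
head side0 95 107 [547.5  80.7 100.3] [536.7  64.7  95. ] [560.7  92.5 105.9]
head side0 85 338 [546.   84.2  87.3] [515.1  46.3  85. ] [581.4 114.5  90.7]
head side0 30 331 [532.6 107.   47. ] [513.2  73.3  30.4] [572.2 133.8  59.8]
head side0 15 1587 [540.9  91.9  17.9] [470.4  15.8  15. ] [626.4 144.1  21. ]
```

View pics/c1.png

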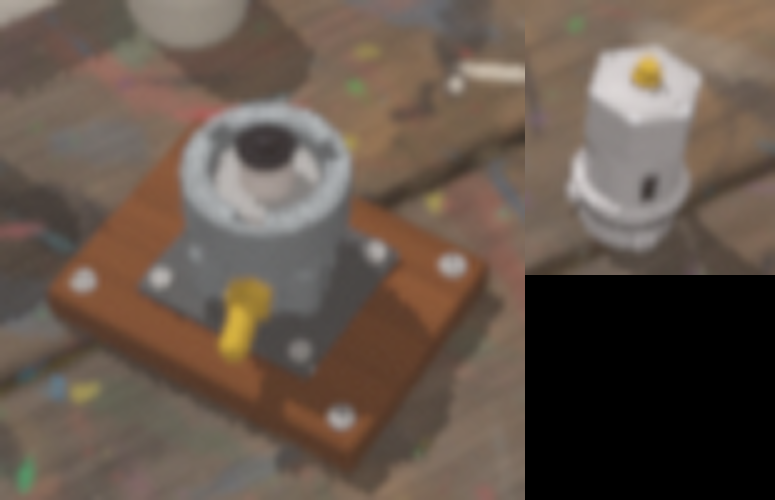

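The crop shows the hose tail pointing to the lower left (pixel 243,318) and the hexagon bowl with its shoulder ring. I measure the bowl axis at about (500,-182) and the head axis at about (548,80). Next I move over the bowl for a wrist view.

Request:
arm_command(
  series=[100,3.2,-2.3,0,0,100,6.4,-4.6,0,0,100,9.6,-7,0,0,100,12.8,-9.3,0,0,100,16,-11.7,0,0],
)

```text
clock: 0.57
eef_pos: [366.8, -417.3, 231.1]
tool_rot: [-3.141, -0.0, 0.426]
force: [0.9, 0.2, -0.1]
width: 85.2
gripper_force: 0.0
```

Request:
arm_command(
  series=[100,3.2,-2.3,0,0,100,6.4,-4.6,0,0,100,9.6,-7,0,0,100,12.8,-9.3,0,0,100,16,-11.7,0,0],
)

```text
clock: 0.98
eef_pos: [464.1, -244.5, 231.3]
tool_rot: [3.142, 0.0, 0.426]
force: [1.3, -0.8, -0.1]
width: 85.5
gripper_force: 0.0
```

Request:
arm_command(
  series=[100,2,-1.5,0.5,0,100,4,-3,1,0,100,6,-4.3,1.5,0,100,6,-4.3,1.5,0,100,6,-4.3,1.5,0],
)

```text
clock: 1.4
eef_pos: [500.8, -180.5, 215.8]
tool_rot: [-3.141, 0.0, 0.43]
force: [-0.8, -1.5, -0.0]
width: 85.5
gripper_force: 0.0
```

```bash
python3 - <<'E'
from h import *
s=monitor.read_state(); print(s['clock'],s['eef_pos'],s['tool_rot'],s['qpos'])
p,d,m=grab('wrist','w1')
W=world(d,m);z=W[...,2]
for lo,hi in [(93,105),(82,88),(57,80),(23,30)]:
    q=W[(d>0)&(z>lo)&(z<hi)&(np.hypot(W[...,0]-500,W[...,1]+182)<60)]; print(lo,len(q),q.mean(0).round(1),q.min(0).round(1),q.max(0).round(1))
E
```

```text
1.4 [ 500.75463824 -180.53256655  215.82541133] [-3.14057753e+00  4.53407936e-04  4.30340818e-01] [ 0.28408212  0.47978144  0.01383581  1.8630458  -0.00954168  0.79984069
 -0.83744412]
93 121 [ 499.8 -184.6   97.5] [ 493.8 -190.2   93. ] [ 504.6 -178.    99.7]
82 1043 [ 501.  -184.2   86.2] [ 474.5 -208.5   82.1] [ 524.  -161.7   88. ]
57 207 [ 514.7 -177.    68.8] [ 489.6 -208.6   57.1] [ 524.3 -161.7   79.9]
23 292 [ 512.8 -178.4   28.2] [ 484.3 -209.6   24. ] [ 525.  -159.1   30. ]
```

View pics/w1.png

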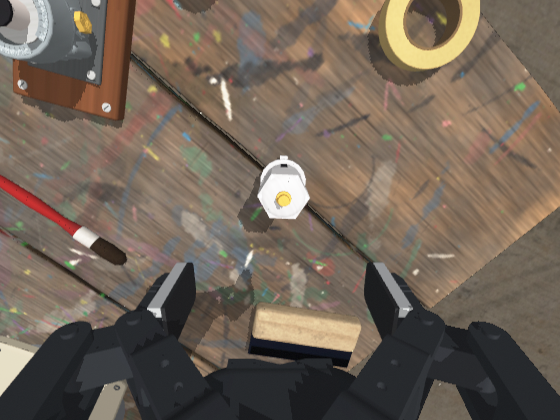

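The wrist view shows the bowl at (283,197) with its hexagon. A white tab and a dark mark stick out at (284,160), towards tool +x. I'll zoom in on it and on the scene and side views.

```bash
python3 - <<'E'
from h import *
p,d,m=load('w1'); a=cv2.resize(p[145:230,245:325],None,fx=5,fy=5,interpolation=cv2.INTER_CUBIC)
b,_,m2=load('side0'); 
K=m2['mtx'];q=m2['R']@np.array([500,-183,40.])+m2['t'];u,v=(K@q/q[2])[:2].astype(int);print(u,v)
b=cv2.resize(b[v-42:v+43,u-38:u+37],None,fx=5,fy=5,interpolation=cv2.INTER_CUBIC)
cv2.imwrite('pics/c2.png',np.hstack([a,b])[:,:,::-1])
W=world(d,m)
for y in range(150,215,4): print(y,[W[y,u].round(0).astype(int).tolist() for u in (266,276,284,292,302)])
E
```

```text
332 200
150 [[520, -154, -1], [525, -165, 1], [529, -173, 1], [533, -182, 0], [538, -193, 0]]
154 [[516, -156, 0], [521, -167, 0], [525, -175, -1], [529, -184, 0], [534, -195, 1]]
158 [[511, -158, 0], [516, -169, 0], [522, -176, 10], [524, -186, 0], [530, -197, 1]]
162 [[507, -160, -1], [517, -169, 29], [521, -177, 28], [525, -185, 30], [525, -199, -1]]
166 [[502, -162, 0], [514, -170, 36], [520, -177, 44], [521, -187, 30], [521, -201, 0]]
170 [[504, -162, 29], [516, -169, 66], [519, -177, 64], [522, -185, 62], [521, -199, 26]]
174 [[502, -164, 36], [517, -170, 84], [519, -177, 83], [522, -184, 80], [517, -201, 28]]
178 [[504, -164, 64], [513, -171, 85], [517, -178, 85], [519, -185, 84], [513, -203, 28]]
182 [[506, -164, 86], [510, -173, 88], [514, -179, 88], [517, -186, 88], [517, -198, 69]]
186 [[502, -166, 85], [507, -174, 88], [510, -181, 88], [513, -188, 87], [516, -197, 84]]
190 [[499, -167, 87], [504, -176, 89], [507, -183, 89], [510, -190, 87], [513, -198, 87]]
194 [[496, -169, 88], [500, -177, 87], [504, -184, 91], [506, -191, 87], [510, -200, 88]]
198 [[492, -170, 89], [497, -179, 91], [502, -184, 99], [503, -193, 89], [506, -202, 86]]
202 [[489, -172, 89], [493, -180, 91], [498, -186, 96], [499, -195, 88], [503, -203, 87]]
206 [[484, -174, 87], [489, -182, 87], [495, -188, 98], [495, -197, 87], [498, -206, 85]]
210 [[480, -176, 85], [485, -184, 88], [488, -191, 88], [492, -198, 89], [469, -227, 0]]
214 [[445, -187, 1], [481, -186, 88], [485, -193, 89], [488, -200, 87], [464, -229, 0]]
```

View pics/c2.png

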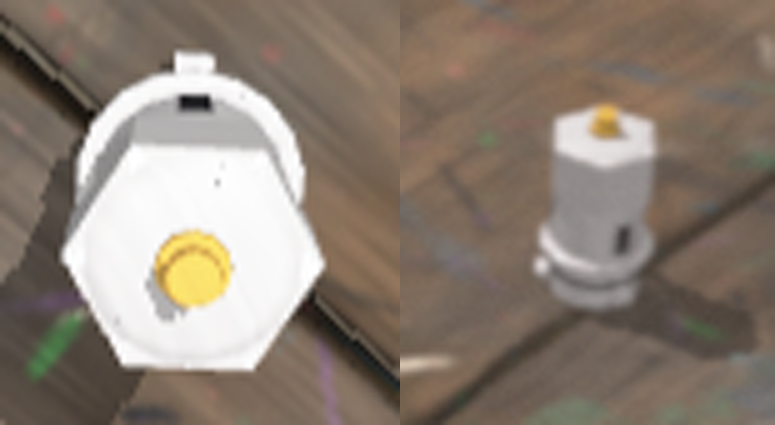

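The lug is clear at crop (195,62), along tool +x, with a hexagon flat facing the same way. I'll cast the hexagon corners onto z=85 while going to view the head at the same yaw.

Request:
arm_command(
  series=[100,3,-2.4,-0.4,0,100,6,-4.8,-0.8,0,100,9,-7.2,-1.2,0,100,12,-9.6,-1.5,0,100,15,-12,-1.5,0],
)

```text
clock: 1.87
eef_pos: [588.1, -11.4, 232.3]
tool_rot: [3.14, -0.001, 0.424]
force: [0.4, -1.3, 0.4]
width: 85.6
gripper_force: 0.0
```

Request:
arm_command(
  series=[100,0,-3.2,0,0,100,0,-6.4,0,0,100,0,-9.7,0,0,100,0,-9.7,0,0,100,0,-9.7,0,0],
)

```text
clock: 2.28
eef_pos: [546.5, 78.0, 231.6]
tool_rot: [-3.142, 0.0, 0.429]
force: [0.3, 0.5, 0.0]
width: 85.3
gripper_force: 0.0
```

```bash
cat >> h.py <<'E'
def cast(uv,z,m):
    uv=np.atleast_2d(np.array(uv,float)); K=m['mtx'];R=m['R'];C=-R.T@m['t']
    r=np.c_[(uv[:,0]-K[0,2])/K[0,0],(uv[:,1]-K[1,2])/K[1,1],np.ones(len(uv))]@R
    return C+r*((z-C[2])/r[:,2])[:,None]
E
python3 - <<'E'
from h import *
p,d,m=load('w1')
c=np.array([(325,262),(268,146),(131,142),(63,257),(123,367),(253,369)])
X=cast((c+.5)/5-.5+[245,145],85,m)[:,:2]; print(X.round(1)); ctr=X.mean(0); v=X-ctr
print('centre',ctr,'r',np.hypot(*v.T).round(1),'corner ang mod60',np.degrees(np.arctan2(v[:,1],v[:,0])).round(1)%60)
L=cast((np.array([[176,56],[214,56]])+.5)/5-.5+[245,145],11,m).mean(0); print('lug',L, np.degrees(np.arctan2(L[1]-ctr[1],L[0]-ctr[0])), np.hypot(*(L[:2]-ctr)))
nut=cast((np.array([192,262])+.5)/5-.5+[245,145],98,m);print('nut',nut)
s=monitor.read_state(); print(s['clock'],s['eef_pos'],s['tool_rot'],s['qpos'])
p,d,m=grab('wrist','w2')
W=world(d,m);z=W[...,2]
g=(d>0)&(np.hypot(W[...,0]-548,W[...,1]-80)<60)
for lo,hi in [(100,108),(86,91)]:
    q=W[(z>lo)&(z<hi)&g]; print(lo,len(q),q.mean(0).round(1),q.min(0).round(1),q.max(0).round(1))
hsv=cv2.cvtColor(p,cv2.COLOR_RGB2HSV)
br=g&(hsv[...,1]>120)&(hsv[...,0]>18)&(hsv[...,0]<32)&(z>30)&(np.hypot(W[...,0]-548,W[...,1]-80)>28); print('brass',br.sum(),W[br].mean(0))
K=m['mtx'];q=m['R']@np.array([548,85,70.])+m['t'];u,v=(K@q/q[2])[:2].astype(int);print(u,v)
u0,v0=u-72,v-60
print('crop',u0,v0); cv2.imwrite('pics/c3.png',cv2.resize(p[v0:v0+118,u0:u0+150],None,fx=5,fy=5,interpolation=cv2.INTER_CUBIC)[:,:,::-1])
E
```

```text
[[ 509.7 -208.4]
 [ 525.7 -188.4]
 [ 515.7 -164.8]
 [ 489.6 -162.1]
 [ 473.6 -181.9]
 [ 484.  -205.4]]
centre [ 499.7089323  -185.14660409] r [25.3 26.2 25.9 25.2 26.3 25.6] corner ang mod60 [53.4 52.8 52.  53.8 52.8 52.1]
lug [ 524.23610993 -174.90474746   11.        ] 22.664037257530712 26.5796551748197
nut [[ 502.70289017 -183.2540881    98.        ]]
2.2833 [546.49231126  77.99069956 231.59138413] [-3.14154379e+00  3.59931668e-05  4.28875926e-01] [-0.19651995  0.4865402   0.00585264  1.79388362 -0.00365855  0.8612257
 -1.33088315]
100 494 [548.1  77.1 101.6] [535.5  64.9 100. ] [560.4  89.3 105.8]
86 1613 [549.4  77.7  87.9] [514.3  43.2  86. ] [581.4 110.3  90.2]
brass 198 [526.05497881 118.85837177  48.34701135]
273 181
crop 201 121
```

View pics/c3.png

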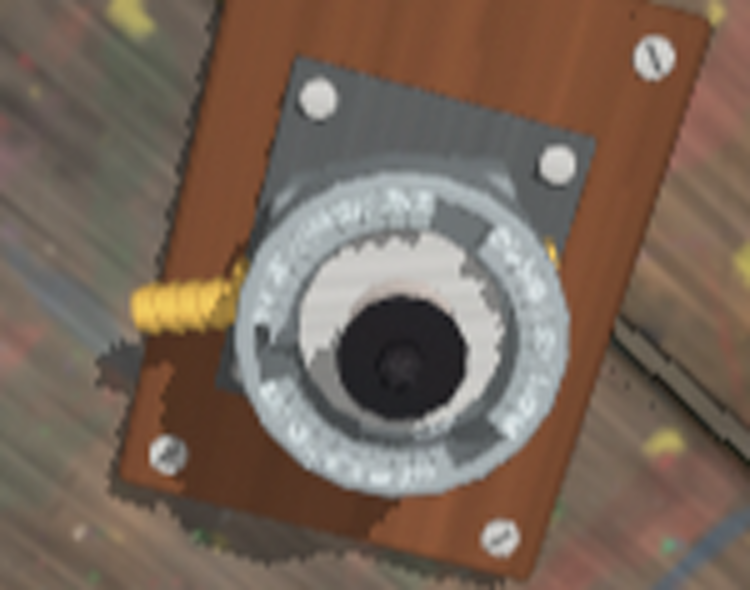

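The head view shows three slots at crop (455,218), (275,345) and (475,445). The collar is centred near (403,334) and the hose tail points left. Next I compute the slot angles and the axis.

```bash
python3 - <<'E'
from h import *
p,d,m=load('w2')
f=lambda c:(np.array(c)+.5)/5-.5+[201,121]
# collar outline -> z=88, circle of four extremes
E=cast(f([(236,334),(570,334),(403,172),(403,497)]),88,m); print('collar',E.mean(0),E.round(1).tolist())
el=cast(f([(337,357),(467,357),(401,295),(401,421)]),104,m); print('elem',el.mean(0),np.ptp(el,0))
S=cast(f([(455,218),(275,345),(475,445)]),88,m)
c=E.mean(0)[:2]
for s in S: print('slot',s.round(1),np.hypot(*(s[:2]-c)).round(1),np.degrees(np.arctan2(*(s[:2]-c)[::-1])).round(1)%120)
g=cv2.cvtColor(p,cv2.COLOR_RGB2GRAY).astype(np.float32)
a=np.arange(0,360,1.5)
def prof(r):
    X=np.c_[c[0]+r*np.cos(np.radians(a)),c[1]+r*np.sin(np.radians(a)),np.full(len(a),87.)]
    q=X@m['R'].T+m['t'];uv=(q@m['mtx'].T);uv=(uv[:,:2]/uv[:,2:]).astype(np.float32)
    return cv2.remap(g,uv[:,0].reshape(1,-1),uv[:,1].reshape(1,-1),cv2.INTER_LINEAR)[0]
b=np.mean([prof(r) for r in (25,26,27)],0)
for k in range(3):
    w=b.reshape(-1); i=[(j%240) for j in range(int((k*120-45)/1.5),int((k*120+45)/1.5)+1)]
    print(k,[(round(k*120-45+1.5*n),int(w[j])) for n,j in enumerate(i)][::2])
E
```

```text
collar [549.03388659  77.11663779  88.        ] [[535.8, 107.7, 88.0], [563.5, 47.1, 88.0], [579.0, 90.9, 88.0], [517.8, 62.8, 88.0]]
elem [549.2930813   77.62192135 104.        ] [22.60805874 22.37658336  0.        ]
slot [575.1  78.   88. ] 26.1 1.9
slot [536.9  99.7  88. ] 25.6 118.2
slot [534.4  54.2  88. ] 27.2 117.4
0 [(-45, 193), (-42, 184), (-39, 190), (-36, 191), (-33, 174), (-30, 193), (-27, 199), (-24, 186), (-21, 187), (-18, 195), (-15, 151), (-12, 103), (-9, 113), (-6, 113), (-3, 113), (0, 112), (3, 113), (6, 114), (9, 115), (12, 157), (15, 190), (18, 189), (21, 178), (24, 191), (27, 196), (30, 185), (33, 176), (36, 172), (39, 179), (42, 174), (45, 193)]
1 [(75, 168), (78, 176), (81, 172), (84, 176), (87, 189), (90, 185), (93, 174), (96, 176), (99, 174), (102, 168), (105, 177), (108, 173), (111, 150), (114, 127), (117, 115), (120, 93), (123, 100), (126, 107), (129, 107), (132, 112), (135, 146), (138, 169), (141, 169), (144, 155), (147, 166), (150, 168), (153, 162), (156, 167), (159, 169), (162, 161), (165, 159)]
2 [(195, 164), (198, 165), (201, 160), (204, 166), (207, 163), (210, 159), (213, 167), (216, 156), (219, 165), (222, 167), (225, 131), (228, 106), (231, 99), (234, 93), (237, 87), (240, 84), (243, 84), (246, 85), (249, 121), (252, 169), (255, 177), (258, 166), (261, 162), (264, 175), (267, 174), (270, 170), (273, 174), (276, 174), (279, 167), (282, 172), (285, 170)]
```

Request:
arm_command(
  series=[100,-3,4.3,0,-6,100,-6,8.6,0,-12,100,-9,13,1,-18,100,-11,16,2,-24,100,-13,19,3,-28.2],
)

```text
clock: 2.75
eef_pos: [510.8, -130.4, 207.7]
tool_rot: [3.139, 0.001, 0.92]
force: [0.9, -1.2, -0.2]
width: 85.5
gripper_force: 0.0
```

```bash
cat >> h.py <<'E'
def go(X,Y,Z,yawdeg):
    s=monitor.read_state(); e=s['eef_pos'];y=s['tool_rot'][2]; dx,dy=X-e[0],Y-e[1]; c,n=np.cos(y),np.sin(y)
    print('t',round(s['clock'],2),'pos',e.round(1),'yaw',round(np.degrees(y),2),'rot',s['tool_rot'].round(3),'F',s['force'].round(1),'w',round(s['width'],1)); print('cmd cm',round((c*dx+n*dy)/10,2),round((n*dx-c*dy)/10,2),round((e[2]-Z)/10,2),'roll',round(np.degrees(y)-yawdeg,2))
E
python3 -c "
from h import *
go(500,-184,140,52.75)"
```

```text
t 2.75 pos [ 510.8 -130.4  207.7] yaw 52.69 rot [3.139e+00 1.000e-03 9.200e-01] F [ 0.9 -1.2 -0.2] w 85.5
cmd cm -4.91 2.39 6.77 roll -0.06
```

Request:
arm_command(
  series=[100,-1.6,0.8,3,0,100,-3.2,1.55,6.2,0,100,-3.2,1.55,6.2,0,100,-3.2,1.55,6.2,0,100,-3.2,1.55,6.2,0],
)

```text
clock: 3.17
eef_pos: [505.0, -160.9, 146.1]
tool_rot: [3.14, -0.001, 0.917]
force: [1.0, 0.8, 0.1]
width: 85.4
gripper_force: 0.0
```

```bash
python3 -c "
from h import *
go(500,-184,50,52.75)
p,d,m=grab('wrist','w3'); cv2.imwrite('pics/w3.png',p[:300,120:440,::-1])"
```

```text
t 3.17 pos [ 505.  -160.9  146.1] yaw 52.56 rot [ 3.14e+00 -1.00e-03  9.17e-01] F [1.  0.8 0.1] w 85.4
cmd cm -2.13 1.01 9.61 roll -0.19
```

View pics/w3.png

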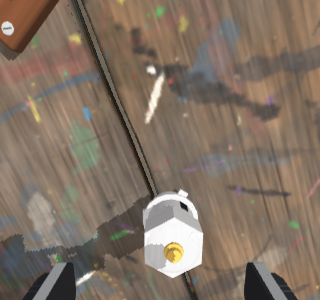

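The view confirms the bowl at crop (173,250), a little off centre between the fingers, as computed. I'll align first, then go down.

Request:
arm_command(
  series=[100,-1,0.5,0,-0.2,100,-2.1,1,0,-0.2,100,-2.1,1,0,-0.2,100,-2.1,1,2,-0.2,100,-2.1,1,2,-0.2],
)

```text
clock: 3.63
eef_pos: [498.1, -183.1, 124.0]
tool_rot: [-3.139, 0.001, 0.922]
force: [-0.5, -0.2, -0.1]
width: 85.4
gripper_force: 0.0
```

```bash
python3 -c "
from h import *
go(500,-184,50,52.75)
p,d,m=grab('wrist','w4');W=world(d,m);z=W[...,2]
q=W[(d>0)&(z>82)&(z<89)&(np.hypot(W[...,0]-500,W[...,1]+184)<32)]
print(len(q),q.mean(0),(q.min(0)+q.max(0))/2,np.ptp(q,0))"
```

```text
t 3.63 pos [ 498.1 -183.1  124. ] yaw 52.81 rot [-3.139e+00  1.000e-03  9.220e-01] F [-0.5 -0.2 -0.1] w 85.4
cmd cm 0.04 0.21 7.4 roll 0.06
3023 [ 500.94445202 -183.17035848   86.82473353] [ 499.42020804 -185.08246317   85.52676838] [49.90364348 47.53111224  6.9432956 ]
```

Request:
arm_command(
  series=[100,0,0.2,2,0,100,0,0.2,4,0,100,0,0.2,6,0,100,0,0.2,7.2,0,100,0,0.2,7.2,0],
)

```text
clock: 4.1
eef_pos: [499.8, -183.6, 51.8]
tool_rot: [-3.138, 0.001, 0.923]
force: [0.4, 0.5, -0.2]
width: 85.7
gripper_force: 0.0
```

Request:
arm_command(
  series=[50,0,0,0.2,0,30,0,0,0.2,0,0,0,0,0.2,0,0,0,0,0.2,0,0,0,0,0.2,0],
)

```text
clock: 4.52
eef_pos: [501.6, -184.3, 52.6]
tool_rot: [3.14, -0.001, 0.922]
force: [-1.8, 1.0, 6.8]
width: 43.3
gripper_force: 60.3
```

Request:
arm_command(
  series=[0,0,0,0,0,0,0,0,0,0,0,0,0,0,0,0,0,0,0,0,0,0,0,0,0],
)

```text
clock: 4.93
eef_pos: [501.6, -184.2, 52.5]
tool_rot: [3.14, -0.001, 0.923]
force: [-1.0, 0.4, 6.7]
width: 43.4
gripper_force: 60.3
```

Request:
arm_command(
  series=[0,0,0,-1,0,0,0,0,-3,0,0,0,0,-6,0,0,0,0,-9,0,0,0,0,-12,0],
)

```text
clock: 5.35
eef_pos: [500.6, -184.1, 173.1]
tool_rot: [-3.141, 0.0, 0.922]
force: [1.4, -0.7, -1.3]
width: 43.7
gripper_force: 61.2
```

Request:
arm_command(
  series=[0,0,0,-1,0,0,0,0,-1,0,0,0,0,-1,0,0,0,0,-1,0,0,0,0,-1,0],
)

```text
clock: 5.77
eef_pos: [499.8, -183.8, 179.6]
tool_rot: [-3.138, 0.001, 0.923]
force: [0.6, 0.8, -1.2]
width: 43.3
gripper_force: 61.4
```

```bash
python3 -c "
from h import *
s=monitor.read_state();e=s['eef_pos']; go(548.2,77.1,185,29)
p,d,m=grab('wrist','w5');W=world(d,m);z=W[...,2]-(e[2]-52.5)
r=np.hypot(W[...,0]-e[0],W[...,1]-e[1]); k=(d>0)&(z>-20)&(z<105)&(r<45)
for a,b in [(82,89),(93,105)]:
  q=W[k&(z>a)&(z<b)&(r<(32 if a<90 else 14))]; print(len(q),q.mean(0)-e,(q.min(0)+q.max(0))/2-e,np.ptp(q,0))
x=W[k&(z<30)];
v0,u0=np.array(np.nonzero(k)).min(1); v1,u1=np.array(np.nonzero(k)).max(1); v0-=5;u0-=5; print(u0,v0,u1,v1)
cv2.imwrite('pics/c5.png',cv2.resize(p[v0:v1+5,u0:u1+5],None,fx=5,fy=5,interpolation=cv2.INTER_CUBIC)[:,:,::-1])"
```

```text
t 5.77 pos [ 499.8 -183.8  179.6] yaw 52.86 rot [-3.138e+00  1.000e-03  9.230e-01] F [ 0.6  0.8 -1.2] w 43.3
cmd cm 23.72 -11.9 -0.54 roll 23.86
6743 [ 1.93101957  1.94160764 34.19287499] [ 1.68225958 -0.06212286 33.00307064] [55.19483253 50.8907619   6.99368117]
643 [ 0.16903486 -0.65600409 44.668475  ] [-0.59634641 -1.14444922 43.7852487 ] [11.24905315 12.74069859  6.52457347]
155 192 397 362
```

View pics/c5.png

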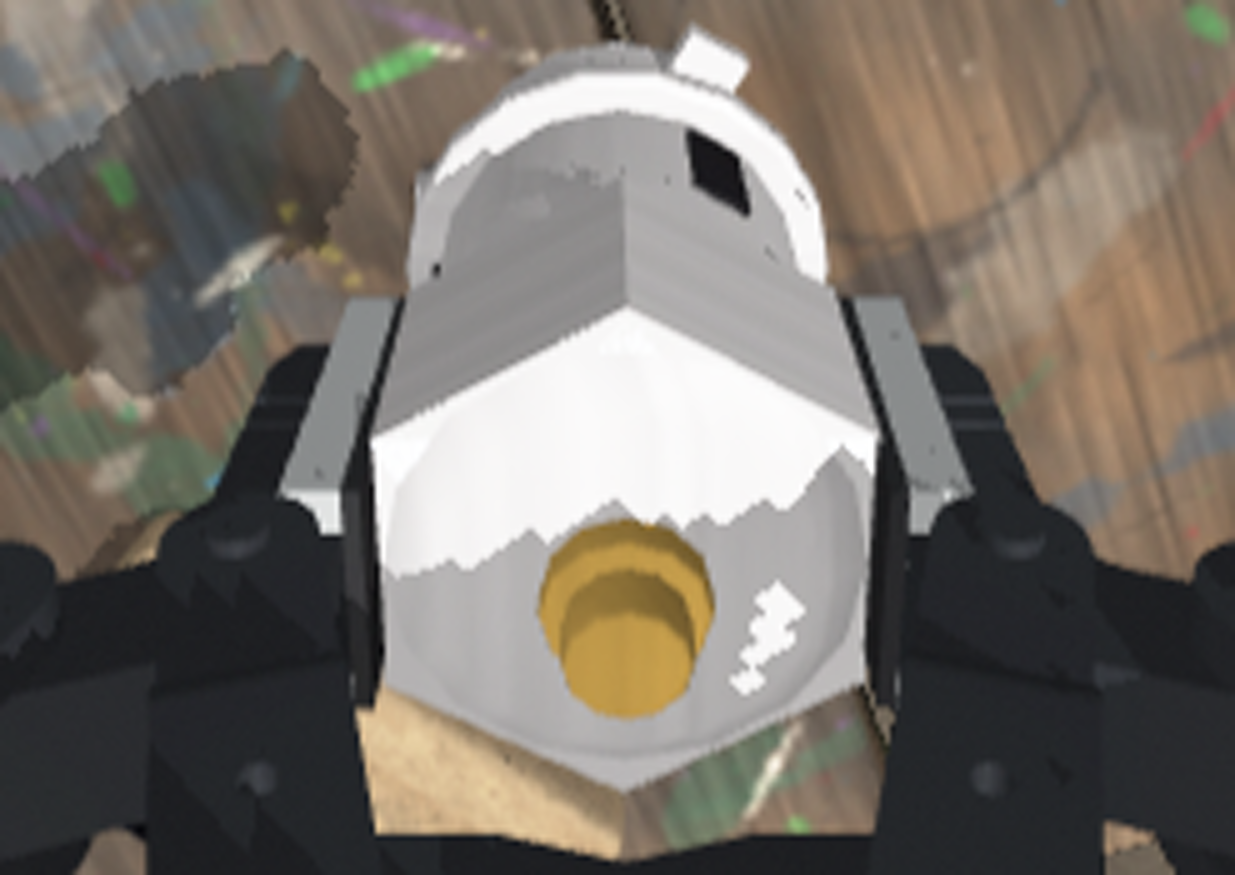

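The picture shows the hexagon held squarely, with two flats on the pads and the lug at (712,60). I now cast the corners for the bowl's offset in the tool.

```bash
python3 -c "
from h import *
_,_,m=load('w5')
c=np.array([(627,308),(375,437),(385,690),(627,790),(865,690),(878,433)])
X=cast((c+.5)/5-.5+[155,192],212.1,m)[:,:2]-[499.8,-183.8]
y=.923; A=np.array([[np.cos(y),np.sin(y)],[np.sin(y),-np.cos(y)]])
T=X@A.T; print(T.round(1).tolist(), T.mean(0), ((T[0]+T[3])/2).round(2))
L=cast((np.array([[712,55]])+.5)/5-.5+[155,192],11+127.1,m)[:,:2]-[499.8,-183.8]; print((L@A.T))
# head and w1 bowl in tool coords
"
```

```text
[[23.6, 0.5], [11.1, -21.0], [-15.6, -21.6], [-27.1, 0.6], [-15.4, 22.3], [11.7, 22.0]] [-1.9601469   0.45373835] [-1.77  0.55]
[[20.80707621 11.36711688]]
```

Request:
arm_command(
  series=[0,1.5,-0.7,0,2,0,4,-2,0,6,0,7,-3.5,0,12,0,10,-5,0,18,0,13,-6.5,0,23.9],
)

```text
clock: 6.23
eef_pos: [527.2, -40.0, 180.1]
tool_rot: [-3.14, 0.002, 0.499]
force: [0.3, 0.4, -2.5]
width: 43.2
gripper_force: 61.2
```

Request:
arm_command(
  series=[0,0,0,0,0,0,0,0,0,0,0,0,0,0,0,0,0,0,0,0,0,0,0,0,0],
)

```text
clock: 6.65
eef_pos: [527.3, -43.1, 181.0]
tool_rot: [3.141, 0.001, 0.503]
force: [-0.5, -1.2, -1.5]
width: 43.0
gripper_force: 61.4
```

```bash
python3 -c "
from h import *
go(549.6,78.6,180,29)"
```

```text
t 6.65 pos [527.3 -43.1 181. ] yaw 28.81 rot [3.141e+00 1.000e-03 5.030e-01] F [-0.5 -1.2 -1.5] w 43.0
cmd cm 7.82 -9.59 0.1 roll -0.19
```

Request:
arm_command(
  series=[0,1.5,-2,0,0,0,3.2,-4,0,0,0,5,-6.2,0,0,0,6.6,-8.2,0,0,0,7.8,-9.6,0,0],
)

```text
clock: 7.07
eef_pos: [549.8, 82.0, 181.3]
tool_rot: [-3.141, -0.001, 0.505]
force: [-0.9, -0.3, -2.3]
width: 43.4
gripper_force: 61.4
```

Request:
arm_command(
  series=[0,0,0,0,0,0,0,0,0,0,0,0,0,0,0,0,0,0,0,0,0,0,0,0,0],
)

```text
clock: 7.48
eef_pos: [549.5, 78.6, 181.3]
tool_rot: [3.141, 0.0, 0.503]
force: [0.4, -0.1, -1.8]
width: 43.4
gripper_force: 61.4
```

```bash
python3 -c "
from h import *
go(549.6,78.6,145,29)
import time
for n in ['scene','side']:
  p,d,m=grab(n,n+'6');W=world(d,m);z=W[...,2]
  b=(d>0)&(np.hypot(W[...,0]-549,W[...,1]-79)<45)
  q=W[b&(z>25)&(z<86)&(np.abs(z-88)<40)]; 
a=load('scene6')[0][190:320,215:320]; b=load('side6')[0]; m=load('side6')[2]
q=m['R']@np.array([549,79,110.])+m['t'];u,v=(m['mtx']@q/q[2])[:2].astype(int)
b=b[v-65:v+65,u-52:u+53]
cv2.imwrite('pics/c6.png',cv2.resize(np.hstack([a,b]),None,fx=3.7,fy=3.7,interpolation=cv2.INTER_CUBIC)[:,:,::-1])"
```

```text
t 7.48 pos [549.5  78.6 181.3] yaw 28.8 rot [3.141 0.    0.503] F [ 0.4 -0.1 -1.8] w 43.4
cmd cm 0.01 0.01 3.63 roll -0.2
```

View pics/c6.png

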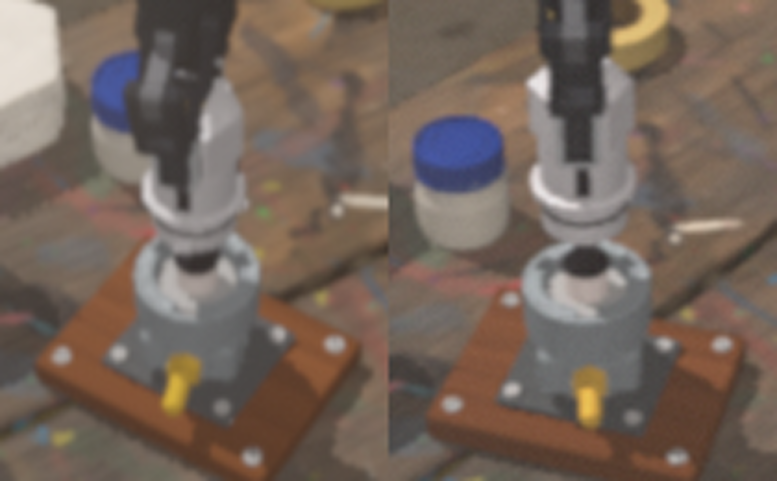

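Both views show the bowl centred above the element, at pixels (195,220) and (583,215). I start down, slowly.

Request:
arm_command(
  series=[0,0,0,0.7,0,0,0,0,1.4,0,0,0,0,2.1,0,0,0,0,2.8,0,0,0,0,3.2,0],
)

```text
clock: 8.0
eef_pos: [548.8, 80.4, 147.8]
tool_rot: [-3.141, 0.002, 0.505]
force: [0.0, 0.4, -1.4]
width: 42.9
gripper_force: 61.5
```

Request:
arm_command(
  series=[0,0,0,0.2,0,0,0,0,0.4,0,0,0,0,0.6,0,0,0,0,0.8,0,0,0,0,0.8,0],
)

```text
clock: 8.42
eef_pos: [549.5, 80.5, 141.1]
tool_rot: [-3.142, 0.0, 0.505]
force: [0.0, -0.2, -2.7]
width: 43.1
gripper_force: 61.5
```

Request:
arm_command(
  series=[0,0,0,0.1,0,0,0,0,0.2,0,0,0,0,0.3,0,0,0,0,0.4,0,0,0,0,0.4,0],
)

```text
clock: 8.83
eef_pos: [550.0, 80.1, 138.1]
tool_rot: [3.141, -0.001, 0.505]
force: [-1.2, -0.5, 4.8]
width: 43.3
gripper_force: 62.3
```

Request:
arm_command(
  series=[0,-0.05,0.05,0,0,0,-0.1,0.1,0,0,0,-0.1,0.1,0,0,0,-0.1,0.1,0.05,0,0,-0.1,0.1,0.1,0],
)

```text
clock: 9.25
eef_pos: [549.9, 79.9, 137.8]
tool_rot: [-3.141, -0.002, 0.506]
force: [-2.3, 1.1, 15.8]
width: 43.2
gripper_force: 63.7
```

Request:
arm_command(
  series=[0,0,0,0.05,0,0,0,0,0.1,0,0,0,0,0.1,0,0,0,0,0.1,0,0,0,0,0.1,0],
)

```text
clock: 9.67
eef_pos: [550.0, 79.9, 137.7]
tool_rot: [3.142, -0.003, 0.506]
force: [-3.7, 0.3, 17.8]
width: 43.6
gripper_force: 64.4
```

Request:
arm_command(
  series=[0,0,0,-0.1,0,0,0,0,-0.15,0,0,0,0,-0.2,0,0,0,0,-0.2,0,0,0,0,-0.2,0],
)

```text
clock: 10.08
eef_pos: [549.8, 79.9, 138.0]
tool_rot: [-3.141, -0.002, 0.506]
force: [-1.1, 0.4, 8.1]
width: 42.7
gripper_force: 62.5
```

```bash
python3 -c "
from h import *
s=monitor.read_state(); print(s['torque']); go(549.6,78.6,137,29)
p,d,m=grab('wrist','w7'); print(m['t'],-m['R'].T@m['t'])
q=m['R']@np.array([565,88,100.])+m['t'];u,v=(m['mtx']@q/q[2])[:2].astype(int);print(u,v)
u0,v0=u-75,v-62; print(u0,v0)
cv2.imwrite('pics/c7.png',cv2.resize(p[v0:v0+118,u0:u0+150],None,fx=5,fy=5,interpolation=cv2.INTER_CUBIC)[:,:,::-1])"
```

```text
[0.49874244 0.23216995 0.05768717]
t 10.08 pos [549.8  79.9 138. ] yaw 28.97 rot [-3.141e+00 -2.000e-03  5.060e-01] F [-1.1  0.4  8.1] w 42.7
cmd cm -0.08 0.1 0.1 roll -0.03
[-196.68784434  479.94353716  459.40574097] [622.12854997 119.35861455 280.70470295]
279 209
204 147
```

View pics/c7.png

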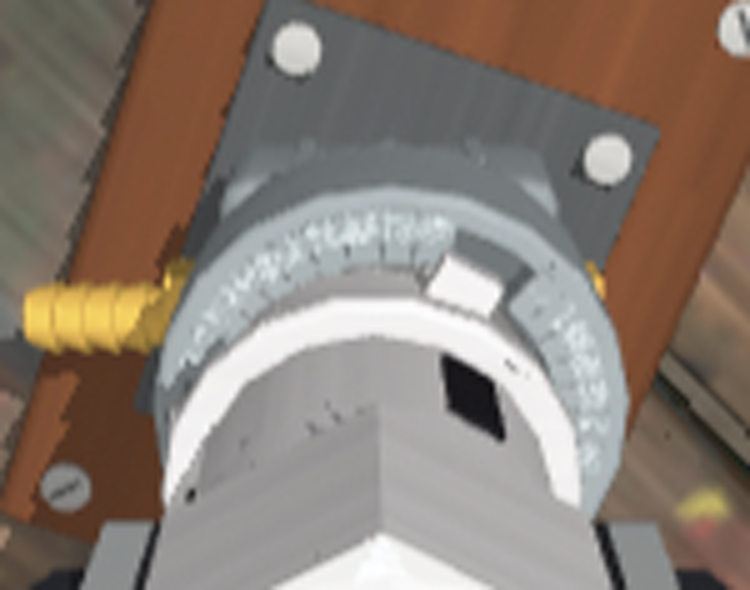

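The view shows the lug at (465,287) and the head slot at (490,265). The bowl sits off centre and a little anticlockwise of the slot. I fit both circles next.

```bash
python3 -c "
from h import *
from scipy.optimize import least_squares
p,d,m=load('w7'); g=cv2.resize(p[147:265,204:354],None,fx=5,fy=5,interpolation=cv2.INTER_CUBIC).astype(int)
f=lambda c:(np.array(c)+.5)/5-.5+[204,147]
e=np.array([549.8,79.9]);y=np.radians(28.9);A=np.array([[np.cos(y),np.sin(y)],[np.sin(y),-np.cos(y)]])
def fit(px,z,r):
    T=(cast(f(px),z,m)[:,:2]-e)@A.T
    s=least_squares(lambda c:np.hypot(*(T-c).T)-r,[0,0],loss='soft_l1'); s2=least_squares(lambda c:np.hypot(*(T-c[:2]).T)-c[2],[0,0,r],loss='soft_l1'); print(z,r,'centre',s.x.round(2),'res',s.fun.round(1),'free',s2.x.round(2)); return s.x
mn=g.min(2); sh=[]
for x in list(range(175,420,12))+list(range(515,578,8)):
    col=np.nonzero(mn[150:,x]>225)[0]
    # run of white >=8 px
    for c in col:
        if (mn[150+c:150+c+14,x]>215).all(): sh.append((x,150+c)); break
print(sh)
S=fit(sh,114,26.5)
C=fit([(390,186),(300,203),(222,262),(500,205),(565,255),(610,330),(628,400)],88,34)
print('C-S',C-S)
for n,px,z,c in [('lug',[(428,290),(500,315),(445,255),(503,285)],96,S),('slotL',[(449,250)],88,C),('slotR',[(533,268)],88,C)]:
    T=(cast(f(px),z,m)[:,:2]-e)@A.T-c; print(n,np.degrees(np.arctan2(T[:,1],T[:,0])).round(1),np.hypot(*T.T).round(1))
"
```

```text
[(175, np.int64(434)), (187, np.int64(409)), (199, np.int64(389)), (211, np.int64(372)), (223, np.int64(362)), (235, np.int64(350)), (247, np.int64(342)), (259, np.int64(330)), (271, np.int64(324)), (283, np.int64(321)), (295, np.int64(317)), (307, np.int64(312)), (319, np.int64(307)), (331, np.int64(303)), (343, np.int64(301)), (355, np.int64(301)), (367, np.int64(301)), (379, np.int64(301)), (391, np.int64(301)), (403, np.int64(301)), (415, np.int64(302)), (515, np.int64(375)), (523, np.int64(358)), (531, np.int64(365)), (539, np.int64(373)), (547, np.int64(387)), (555, np.int64(400)), (563, np.int64(416)), (571, np.int64(431))]
114 26.5 centre [-2.52 -0.5 ] res [-0.5 -0.5 -0.4 -0.2 -0.4 -0.2 -0.3  0.2  0.2 -0.1 -0.2 -0.   0.2  0.4
  0.4  0.2  0.2  0.2  0.3  0.4  0.5 -2.2  0.   0.1  0.1 -0.3 -0.4 -0.5
 -0.4] free [-1.24 -0.43 25.45]
88 34 centre [-2.8  1.7] res [ 0.2  0.  -1.2  0.8  0.1 -0.7 -0.4] free [-0.69  2.61 32.16]
C-S [-0.27661754  2.19706293]
lug [18.  42.1 19.1 36.8] [23.  24.8 28.3 28.3]
slotL [17.5] [26.4]
slotR [40.6] [29.9]
```

Request:
arm_command(
  series=[0,0,0,-0.2,0,0,0,0.1,-0.3,0,0,0,0.2,-0.3,0.5,0,0,0.2,-0.3,1,0,0,0.2,-0.3,1],
)

```text
clock: 10.55
eef_pos: [549.9, 77.0, 139.9]
tool_rot: [3.142, 0.001, 0.487]
force: [0.3, 0.7, -1.6]
width: 43.3
gripper_force: 61.5
```

Request:
arm_command(
  series=[0,0,0,0,0,0,0,0,0,0,0,0,0,0,0,0,0,0,0,0,0,0,0,0,0],
)

```text
clock: 10.97
eef_pos: [550.1, 77.4, 140.3]
tool_rot: [-3.142, 0.0, 0.488]
force: [-0.5, -1.0, -2.0]
width: 42.8
gripper_force: 61.5
```

```bash
python3 -c "
from h import *
go(550.7,78,137,28)"
```

```text
t 10.97 pos [550.1  77.4 140.3] yaw 27.96 rot [-3.142  0.     0.488] F [-0.5 -1.  -2. ] w 42.8
cmd cm 0.08 -0.03 0.33 roll -0.04
```

Request:
arm_command(
  series=[0,0.05,0,0.1,0,0,0.05,0,0.2,0,0,0.05,0,0.3,0,0,0.05,0,0.4,0,0,0.05,0,0.4,0],
)

```text
clock: 11.38
eef_pos: [550.4, 77.5, 136.1]
tool_rot: [-3.141, 0.0, 0.488]
force: [-1.0, 0.2, -1.6]
width: 43.0
gripper_force: 61.5
```

Request:
arm_command(
  series=[0,0,0,0.05,0,0,0,0,0.1,0,0,0,0,0.15,0,0,0,0,0.2,0,0,0,0,0.2,0],
)

```text
clock: 11.8
eef_pos: [550.5, 77.6, 134.2]
tool_rot: [-3.142, 0.0, 0.488]
force: [-0.4, -0.3, -2.0]
width: 43.4
gripper_force: 61.5
```

Now it enters freely. I continue gently past the lug level.

Request:
arm_command(
  series=[0,0,0,0.05,0,0,0,0,0.1,0,0,0,0,0.15,0,0,0,0,0.2,0,0,0,0,0.2,0],
)

```text
clock: 12.22
eef_pos: [550.6, 77.6, 132.5]
tool_rot: [3.142, -0.0, 0.488]
force: [-0.1, -0.1, 1.1]
width: 43.2
gripper_force: 61.9
```

Request:
arm_command(
  series=[0,0,0,0.05,0,0,0,0,0.1,0,0,0,0,0.15,0,0,0,0,0.2,0,0,0,0,0.2,0],
)

```text
clock: 12.63
eef_pos: [550.6, 77.6, 130.4]
tool_rot: [3.141, -0.0, 0.488]
force: [-0.8, 0.0, 2.5]
width: 43.5
gripper_force: 62.1
```

The spring force profile matches (about 3–4.5 N), so the lugs are in the slots. I press on.

Request:
arm_command(
  series=[0,0,0,0.1,0,0,0,0,0.2,0,0,0,0,0.3,0,0,0,0,0.4,0,0,0,0,0.4,0],
)

```text
clock: 13.05
eef_pos: [550.6, 77.6, 126.3]
tool_rot: [3.142, -0.0, 0.488]
force: [-0.9, 0.3, 5.5]
width: 43.4
gripper_force: 62.2
```

Request:
arm_command(
  series=[0,0,0,0.1,0,0,0,0,0.2,0,0,0,0,0.3,0,0,0,0,0.4,0,0,0,0,0.4,0],
)

```text
clock: 13.47
eef_pos: [550.7, 77.6, 122.4]
tool_rot: [3.142, -0.0, 0.488]
force: [-1.8, -0.1, 6.1]
width: 43.1
gripper_force: 62.4
```

```bash
python3 -c "
from h import *
print(monitor.read_state()['torque']); go(550.6,77.6,120,28-43)
p,d,m=grab('wrist','w8');W=world(d,m);e=monitor.read_state()['eef_pos']
r=np.hypot(W[...,0]-e[0],W[...,1]-e[1]);k=(d>0)&(r<15)&(W[...,2]>140);q=W[k];print(np.percentile(q[:,2],[50,90,99]))"
```

```text
[-0.1213452   0.40571335  0.03215616]
t 13.47 pos [550.7  77.6 122.4] yaw 27.95 rot [ 3.142 -0.     0.488] F [-1.8 -0.1  6.1] w 43.1
cmd cm -0.01 -0.0 0.24 roll 42.95
[199.53025024 211.73090533 214.07636518]
```

Request:
arm_command(
  series=[0,0,0,0.1,0,0,0,0,0.2,0,0,0,0,0.25,0,0,0,0,0.25,0,0,0,0,0.25,0],
)

```text
clock: 13.93
eef_pos: [550.7, 77.6, 120.2]
tool_rot: [3.142, -0.0, 0.488]
force: [-2.5, -0.3, 7.1]
width: 43.1
gripper_force: 62.6
```

Request:
arm_command(
  series=[0,0,0,0,2,0,0,0.02,0,4,0,0,0.02,0,6,0,0,0.03,0,8,0,0,0.03,0,8],
)

```text
clock: 14.35
eef_pos: [551.6, 77.6, 120.4]
tool_rot: [3.141, -0.002, 0.347]
force: [-0.6, 0.2, 7.5]
width: 43.0
gripper_force: 62.4
```

```bash
python3 -c "
from h import *
print(monitor.read_state()['torque']); go(550.6,77.6,120,28-43)"
```

```text
[-0.08150447  0.26250604 -0.00768035]
t 14.35 pos [551.6  77.6 120.4] yaw 19.89 rot [ 3.141e+00 -2.000e-03  3.470e-01] F [-0.6  0.2  7.5] w 43.0
cmd cm -0.09 -0.04 0.04 roll 34.89
```

Turning freely. I continue.

Request:
arm_command(
  series=[0,0,0.01,0,4,0,0,0.02,0,8,0,0,0.04,0,12,0,0,0.05,0,16,0,0,0.05,0,16],
)

```text
clock: 14.77
eef_pos: [551.5, 77.0, 120.4]
tool_rot: [3.141, -0.001, 0.066]
force: [-0.8, -0.8, 7.3]
width: 43.0
gripper_force: 62.5
```

```bash
python3 -c "
from h import *
print(monitor.read_state()['torque']); go(550.6,77.6,120,28-43)"
```

```text
[-0.07905334  0.43355474 -0.03122628]
t 14.77 pos [551.5  77.  120.4] yaw 3.79 rot [ 3.141e+00 -1.000e-03  6.600e-02] F [-0.8 -0.8  7.3] w 43.0
cmd cm -0.08 -0.07 0.04 roll 18.79
```

Request:
arm_command(
  series=[0,0,0.01,0,4,0,0,0.02,0,8,0,0,0.04,0,12,0,0,0.05,0,16,0,0,0.05,0,16],
)

```text
clock: 15.18
eef_pos: [551.3, 76.5, 120.3]
tool_rot: [-3.141, -0.001, -0.213]
force: [-1.6, -0.5, 7.5]
width: 43.5
gripper_force: 62.5
```

```bash
python3 -c "
from h import *
print(monitor.read_state()['torque']); go(550.6,77.6,120,28-43)"
```

```text
[-0.13781274  0.47091092 -0.04691163]
t 15.18 pos [551.3  76.5 120.3] yaw -12.21 rot [-3.141e+00 -1.000e-03 -2.130e-01] F [-1.6 -0.5  7.5] w 43.5
cmd cm -0.09 -0.1 0.03 roll 2.79
```

Request:
arm_command(
  series=[0,0,0,0,1,0,0,0,0,2,0,0,0,0,3,0,0,0,0,3.5,0,0,0,0,3.5],
)

```text
clock: 15.6
eef_pos: [550.9, 76.6, 120.2]
tool_rot: [-3.141, -0.0, -0.271]
force: [-1.9, 1.2, 8.0]
width: 43.0
gripper_force: 62.3
```

```bash
python3 -c "
from h import *
print(monitor.read_state()['torque']); go(550.6,77.6,120,28-43)"
```

```text
[-0.05570328  0.59351953  0.21960773]
t 15.6 pos [550.9  76.6 120.2] yaw -15.5 rot [-3.141 -0.    -0.271] F [-1.9  1.2  8. ] w 43.0
cmd cm -0.06 -0.09 0.02 roll -0.5
```

Request:
arm_command(
  series=[0,0,0,0,0.7,0,0,0,0,1.4,0,0,0,0,2,0,0,0,0,2.5,0,0,0,0,2.5],
)

```text
clock: 16.02
eef_pos: [550.5, 76.5, 120.2]
tool_rot: [3.141, 0.001, -0.311]
force: [-2.7, -0.1, 8.7]
width: 43.6
gripper_force: 62.3
```

```bash
python3 -c "
from h import *
print(monitor.read_state()['torque']); go(550.6,77.6,120,28-43)"
```

```text
[-0.2212757   0.79963711  0.97687975]
t 16.02 pos [550.5  76.5 120.2] yaw -17.81 rot [ 3.141e+00  1.000e-03 -3.110e-01] F [-2.7 -0.1  8.7] w 43.6
cmd cm -0.02 -0.11 0.02 roll -2.81
```

The stop is felt (1 Nm). I back off about 4° and let it rise.

Request:
arm_command(
  series=[0,0,0,0,-1.5,0,0,0,0,-3,0,0,0,0,-4.3,0,0,0,0,-4.3,0,0,0,0,-4.3],
)

```text
clock: 16.43
eef_pos: [550.8, 76.4, 120.2]
tool_rot: [-3.141, 0.0, -0.24]
force: [-2.0, -0.2, 7.1]
width: 43.1
gripper_force: 62.5
```

```bash
python3 -c "
from h import *
print(monitor.read_state()['torque']); go(550.6,77.6,125,-13)"
```

```text
[-0.10486871  0.58941473 -0.06357686]
t 16.43 pos [550.8  76.4 120.2] yaw -13.76 rot [-3.141  0.    -0.24 ] F [-2.  -0.2  7.1] w 43.1
cmd cm -0.05 -0.11 -0.48 roll -0.76
```

Request:
arm_command(
  series=[0,0,0,-0.1,0,0,0,0,-0.2,0,0,0,0,-0.3,0,0,0,0,-0.35,0,0,0,0,-0.35,0],
)

```text
clock: 16.85
eef_pos: [550.8, 76.5, 123.6]
tool_rot: [-3.141, 0.0, -0.24]
force: [-2.1, -0.3, 5.0]
width: 43.0
gripper_force: 62.4
```

```bash
python3 -c "
from h import *
print(monitor.read_state()['torque']); go(550.6,77.6,125,-13)"
```

```text
[-0.06368532  0.51883008 -0.02789867]
t 16.85 pos [550.8  76.5 123.6] yaw -13.76 rot [-3.141  0.    -0.24 ] F [-2.1 -0.3  5. ] w 43.0
cmd cm -0.05 -0.11 -0.14 roll -0.76
```

The bowl has risen past the 19 mm level, so the lugs are going into the notches. I ease up until the lock carries the load.

Request:
arm_command(
  series=[0,0,0,-0.05,0,0,0,0,-0.1,0,0,0,0,-0.15,0,0,0,0,-0.18,0,0,0,0,-0.18,0],
)

```text
clock: 17.27
eef_pos: [550.7, 76.5, 124.8]
tool_rot: [3.141, 0.0, -0.24]
force: [-0.9, 1.5, -0.2]
width: 43.1
gripper_force: 61.6
```

Request:
arm_command(
  series=[0,0,0,-0.03,0,0,0,0,-0.05,0,0,0,0,-0.05,0,0,0,0,-0.05,0,0,0,0,-0.05,0],
)

```text
clock: 17.68
eef_pos: [550.6, 76.5, 125.0]
tool_rot: [3.141, 0.001, -0.24]
force: [1.1, 2.4, -9.4]
width: 42.8
gripper_force: 62.0
```

It's locked: the arm stops at 125 mm with a downward pull. I relax, open and withdraw.

Request:
arm_command(
  series=[0,0,0,0.05,0,0,0,0,0.05,0,60,0,0,0.05,0,100,0,0,0.05,0,100,0,0,0.05,0],
)

```text
clock: 18.1
eef_pos: [551.7, 75.9, 125.9]
tool_rot: [-3.141, -0.002, -0.24]
force: [-0.4, -0.2, -0.2]
width: 73.4
gripper_force: 0.0
```

Request:
arm_command(
  series=[100,0,0,0,0,100,0,0,0,0,100,0,0,-1,0,100,0,0,-3,0,100,0,0,-6,0],
)

```text
clock: 18.52
eef_pos: [549.3, 76.0, 184.5]
tool_rot: [3.14, 0.004, -0.24]
force: [0.4, 0.1, 0.6]
width: 85.3
gripper_force: 0.0
```

Request:
arm_command(
  series=[100,0,0,-3,0,100,0,0,-6,0,100,0,0,-8,0,100,0,0,-8,0,100,0,0,-8,0],
)

```text
clock: 18.93
eef_pos: [551.6, 76.4, 267.0]
tool_rot: [-3.14, -0.003, -0.24]
force: [0.3, -0.0, 0.4]
width: 84.9
gripper_force: 0.0
```

```bash
python3 -c "
from h import *
go(550.6,77.6,125,-13)
p,d,m=grab('wrist','w9');W=world(d,m);e=np.array([549,77.5]);z=W[...,2]
r=np.hypot(W[...,0]-e[0],W[...,1]-e[1])
for a,b,c in [(160,178,14),(150,161,32),(84,91,40)]:
  q=W[(d>0)&(z>a)&(z<b)&(r<c)];print(len(q),np.median(q,0).round(1),((q.min(0)+q.max(0))/2).round(1),np.percentile(q[:,2],[10,90]).round(1))
for n in ['scene','side']:
  p,d,m=grab(n,n+'9');W=world(d,m);z=W[...,2];r=np.hypot(W[...,0]-e[0],W[...,1]-e[1])
  q=W[(d>0)&(z>140)&(z<175)&(r<12)];print(n,np.percentile(q[:,2],[50,95,100]).round(1))
cv2.imwrite('pics/c9.png',cv2.resize(load('scene9')[0][130:340,150:400],None,fx=2.8,fy=2.8,interpolation=cv2.INTER_CUBIC)[:,:,::-1])"
```

```text
t 18.93 pos [551.6  76.4 267. ] yaw -13.75 rot [-3.14e+00 -3.00e-03 -2.40e-01] F [ 0.3 -0.   0.4] w 84.9
cmd cm -0.13 -0.09 14.2 roll -0.75
698 [550.7  77.  161.3] [549.1  77.4 166.1] [160.3 170.5]
1498 [553.5  76.5 159.3] [549.   77.6 155.5] [157.1 160.7]
689 [566.3  64.9  87.9] [552.9  77.   87.3] [86.6 89. ]
scene [163.5 172.1 172.5]
side [162.3 171.3 172.3]
```

View pics/c9.png

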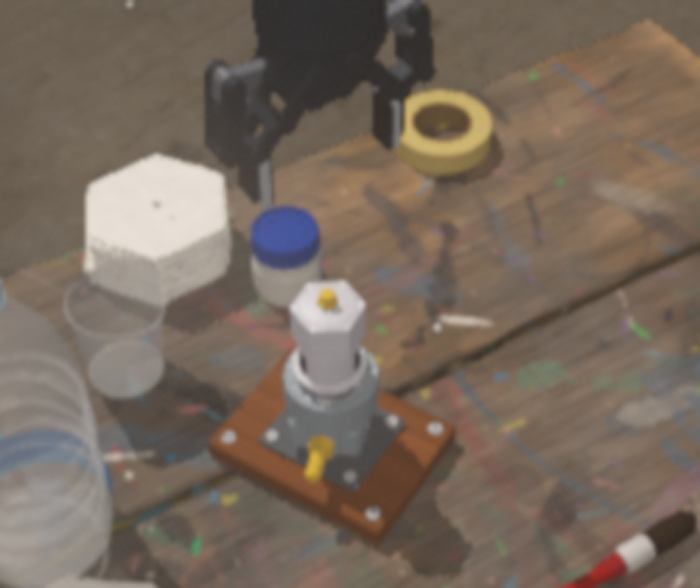

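The bowl stands upright and locked in the head at (330,340). Its top measures about 171 mm, against 170.5 mm expected when locked and 178.5 mm if unturned. The bystanders are untouched.

```bash
python3 -c "
from h import *
print(workorder.finish_job())"
```

```text
the job is handed in; nothing more can be done
None
```

The bowl is back on the filter head and, by my measurements, locked in its notches (top about 171 mm high, 170.5 mm expected), the gripper is clear and the pot, tape and cup look undisturbed; I handed the job in at about 19 s but got no verdict back, and one of my nine viewed pictures broke the 800 x 600 limit.

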